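# Turn a bearing race over onto the gauge table

### The job

With the fingertips only, push the top of the tilting cradle over so that the bearing race standing in it goes down flat, then slide the race off across the table until its rim rests against both round anvils and presses in the gauge plunger. Then push the empty cradle back up onto its loading stop, ready for the next race. Do not grip or lift the race, push it gently, and leave everything lying around the station where it is.

Things in the scene. Friction and masses are not known exactly. Their poses are not given: they have to be found in the camera images.
- station: Race turn-over station, fixed: grey base plate 413 x 150 x 12 mm with, in one line, a tilting cradle, a flat steel table and a dial gauge. Origin on its underside, straight below the hinge; x runs from cradle to gauge (the way the cradle tips and the race slides), y across, z up. Base: x -73 to 341, y +-75 mm. At the hinge a black damper sticks out to y 106 mm, 33 mm high.
- hinge (a point): Middle of the cradle's hinge axis (along the station's y), 22 mm above the surface. A damper slows the cradle (0.25 N m s/rad). Past its middle it sinks on by its own weight in about 2 s: with the race aboard it goes over from beyond about 0.45 rad, empty it goes back to loading from below about 0.55 rad.
- cradle (a joint): Tilt of the cradle, rad. 0: on its loading stop, plate leaning 10 degrees from upright towards the table. 1.396: fully over, the plate lying level as a deck, its rails 30 mm above the surface, 1.5 mm higher than the table's and 2 mm short of them. At the plate's foot two 10 mm rods (y +-30 mm) at right angles to it carry a heavy bar across their ends.
- plate_top (a point): Middle of the top edge of the cradle's aluminium back plate, on the face that the race leans against; moves with the cradle. This edge is 133 mm from the hinge; the plate is 130 mm wide, its face 5 mm to the loading side of the hinge axis; two round steel rails 8 mm thick (y +-28 mm) stand 3 mm proud of it. The last 28 mm stand free above the race. A few newtons here tip the cradle.
- rest (a point): Where the race's origin lies while it is in the cradle: on the rails of the back plate (8 mm from the hinge axis), 52.5 mm up from the hinge; moves with the cradle.
- bar (a point): Middle of one long face of the cradle's steel bar (100 mm along the hinge, 16 x 14 mm): the face that looks up at loading and towards the table when the cradle is over. 50 mm out from the hinge, measured along the rods; moves with the cradle. Cradle over, the bar stands on the two upright rods, 64 to 80 mm above the surface. 5 to 10 N here towards the loading side stand the empty cradle back.
- race: Plain steel bearing race: ring 104 mm outside, bore about 84 mm, 30 mm wide, 0.2 to 0.42 kg, loose. Origin at the centre of its underside, z along the bore from the underside to the other face. At the start it stands on edge on the cradle's rods, underside against the back plate; after tipping it lies flat, z up.
- seat (a point): Where the race's origin must come to lie: on the two table rails (28.5 mm above the surface, 135 to 247 mm from the hinge, in line with the deck's), 200 mm from the hinge. The table is 140 mm wide. Axes as the station's. The rim then touches both anvils: round steel posts 16 mm across and 24 mm high, at x +42 mm, y +-42 mm from this point.
- plunger (a joint): Plunger of the dial gauge, m: 0 = out; grows as the rim of the race presses it in; travel 9 mm. A seated race holds it at about 5 mm. Weak spring (about 0.2 N) that does not push the race back. The gauge lies face up behind the anvils, at most 56 mm above the surface.
- plug: Bystander: flanged plastic bore plug, 38 mm across, 18 mm high, on the surface beside the station. Origin at the centre of its underside.
- block: Bystander: bright steel gauge block lying down, 70 x 17 x 16 mm, on the surface beside the station. Origin at the centre of its underside.
- drift: Bystander: hexagonal brass drift lying down, 111 x 27 x 14 mm, on the surface beside the station. Origin at the centre of its underside.
- tin: Bystander: round grease tin, 67 mm across, 38 mm high, on the surface beside the station. Origin at the centre of its underside.
- bolt: Bystander: bolt lying down, 71 x 39 x 20 mm, on the surface beside the station. Origin at the centre of its underside.
- crank: Bystander: small blade crank with two bosses, 71 x 41 mm, 50 mm high, on the surface beside the station. Origin at the centre of its underside.

How it is judged:
By the outcome, as a careful person would: the job done as asked, in the order asked, and still so for the second after the job is handed in, with the robot touching nothing.
It also fails if it takes over 56 s, if anything falls off the work surface, if the arm or the gripper's body presses on something with over 40 N, if the wrist force passes 120 N, or if a joint passes its speed limit or range.

### The arm

A 6-joint arm with a two-finger parallel gripper is mounted at the origin on a cart in front of the work surface, level with it; the furniture and walls round the work are solid. World frame = base frame: x ahead of the robot, y to its left, z up, the work surface at z = 0. Lengths are in m, angles in rad, forces in N, time in s.
With the tool pointing down it reaches from about 0.425 to 0.95 m from the base axis. Payload 3.5 kg.
Tool frame: the origin (TCP) lies at the very end of the fingers, on their centre line; the grasp point (between the pads) lies 19 mm behind it; z points along the fingers, y is the line along which they close (so a half turn about z gives the same grasp; the last joint's range is limited). The gripper opens to 85 mm and grips with 20 to 120 N. Pads are 22 mm wide; open, the fingers measure 114 mm over their backs; the gripper's body (76 mm by 85 mm) begins 54 mm behind the grasp point. The pads swing forward as they close: fully open they stand 13 mm farther back than shut.
Start: joints at [0.967, 0.286, 1.577, -0, 1.279, -0.15], TCP at [0.296, 0.607, 0.231] pointing down, gripper open.
Joint ranges: [-2.77, 2.77], [-0.9, 2.22], [0.21, 2.48], [-1.53, 4.67], [0.24, 2.81], [-2.84, 2.84]. Speed limits (rad/s): [2.79, 2.79, 3.14, 3.14, 3.14, 3.14].

### API

Orientations are given as a unit quaternion [x, y, z, w].
In Python, from plant import ctrl, optics gives the robot as it stands (ctrl), with the cameras (optics).
- The arm moves only by the shell command python3 inch.py 'ROWS' [FORCE]. ROWS is a JSON object with one list for each field, all of the same length, 1 to 10, a row being the entries at one place: sx, sy, sz (the shift in shares of 0.75 m (1.0 is 0.75 m)), wx, wy, wz (a rotation vector in parts of the range, where 1.0 means 4 rad), finger_gap (the opening from 0.0 (shut) to 1.0 (fully open)); each row is the pose to reach, as a shift and turn from the pose commanded when the command began, along the tool's axes at that moment; what a row does not reach only later rows make up. A row lasts 1/8 s, in which the tool goes at most 0.0625 m and 0.188 rad, less where a joint would pass 70% of its speed; a pose out of reach is approached as far as the arm can. The fingers move at their own pace and stop on an object; FORCE is the grip in N (left out, the last holds). Time passes only in rows, so rows that do not move let the fingers close. It prints the time, the measured TCP pose, the force, the opening and the grip force at its end. Shift and turn numbers lie between -1 and 1, and a call with a number outside is refused. Input that does not fit is refused with a message, and nothing moves.
- ctrl.get_state(): the state, without advancing time (a new reading comes with each control period).
- optics.read_camera(name): name is "scene" or "top"; returns a dict with "pixels" (480x640x3 uint8, red, green, blue), "camera_matrix" (3x3 intrinsics, pixels), "xyz" and "orientation" of the camera in the world. Camera axes: x right, y down, z forward; pixel columns grow to the right and rows downward; lengths in m; the calibration is good to about 2 mm. A picture is of the moment at which its call begins. There is no depth.
- ctrl.sign_off(): hands the job in; it is judged then, once.
The state is a dict: "time": time; "qpos": joint angles; "dq": joint speeds; "joint_efforts": joint torques, N m; "eef_pos": TCP position; "tcp_rot": TCP orientation; "contact_force": force on the tool from outside, world axes, zero at the start; "wrist_torque": the same for the moment, N m; "opening": opening from 0.0 (shut) to 1.0 (fully open); "finger_force": force on a finger pad.
Only numpy, scipy, OpenCV 4.12 (cv2) and the standard library are available. Lean on these libraries where they do the work, as an engineer would, in place of code of your own. Each camera call takes 0.05 s, during which the arm holds its last target. There are 200 camera calls.

## Working session

There is one attempt and no reset: what is moved stays moved. The work goes in short steps, Python scripts to look and compute and a shell command to move; the robot and the scene stay as the last step left them, time stands still between calls to the robot, and variables do not carry over. Pictures are saved under pics/ and viewed, at most 10 in all, crops included, and the job is handed in when it is done.

```bash
ls; mkdir -p pics
python3 - <<'E'
from plant import ctrl, optics
import cv2,json
s=ctrl.get_state();print({k:s[k] for k in("time","eef_pos","tcp_rot","opening")})
for n in("scene","top"):
    c=optics.read_camera(n);cv2.imwrite(f"pics/{n}0.png",c["pixels"][:,:,::-1])
    print(n,c["camera_matrix"],c["xyz"],c["orientation"])
E
```

```text
inch.py
pics
plant.py
{'time': 0.0, 'eef_pos': array([0.29551486, 0.60615391, 0.22995066]), 'tcp_rot': array([ 2.24955859e-01,  9.74368269e-01, -1.07538239e-03, -4.26042119e-04]), 'opening': 1.0019167598351957}
scene [[458.009165     0.         322.68610821]
 [  0.         458.009165   240.59366086]
 [  0.           0.           1.        ]] [-0.11439982 -0.25427302  0.61372553] [ 0.78829454 -0.38895229  0.20153534 -0.43207793]
top [[473.45385716   0.         316.25032748]
 [  0.         473.45385716 244.70960559]
 [  0.           0.           1.        ]] [0.36669434 0.20699885 0.95180257] [-0.7051668   0.70559266 -0.04177449  0.05597934]
```

View pics/scene0.png

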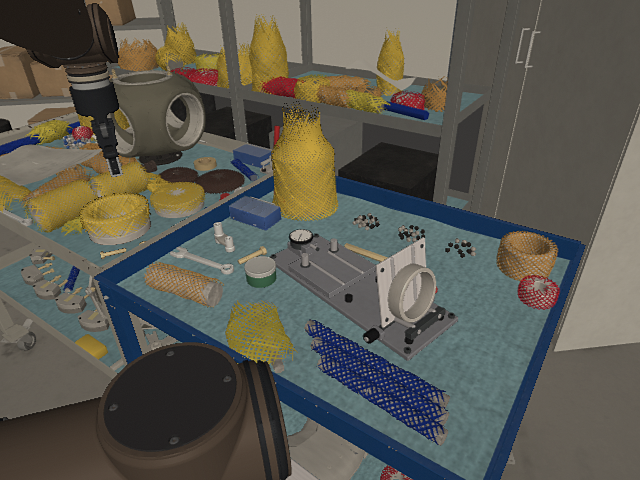

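View pics/top0.png

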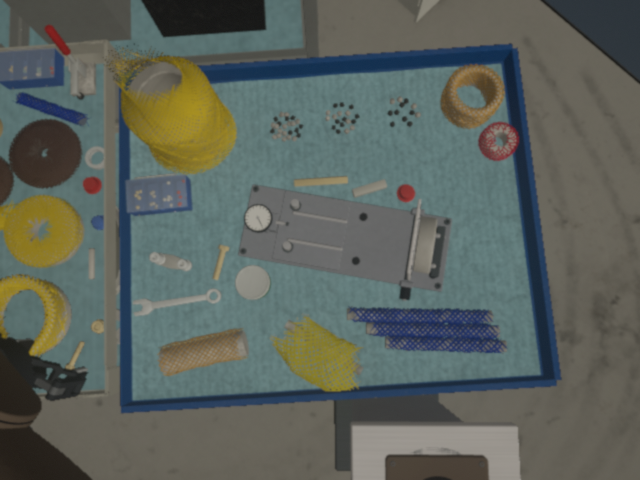

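Scene view: the cradle stands at about (400,285), with the race leaning in it at (412,292), the gauge at (301,238) and the damper at (372,335). Top view: the station runs from the gauge at (257,218) to the cradle at (430,245). I'll zoom in to measure more exactly.

Run:
```python
import cv2
a=cv2.imread("pics/top0.png")[160:310,225:465];cv2.imwrite("pics/topc.png",cv2.resize(a,None,fx=3.3333,fy=3.3333,interpolation=cv2.INTER_CUBIC))
a=cv2.imread("pics/scene0.png")[215:365,255:475];cv2.imwrite("pics/scenec.png",cv2.resize(a,None,fx=3.6,fy=3.6,interpolation=cv2.INTER_CUBIC))
```

```text
(no output)
```

View pics/topc.png

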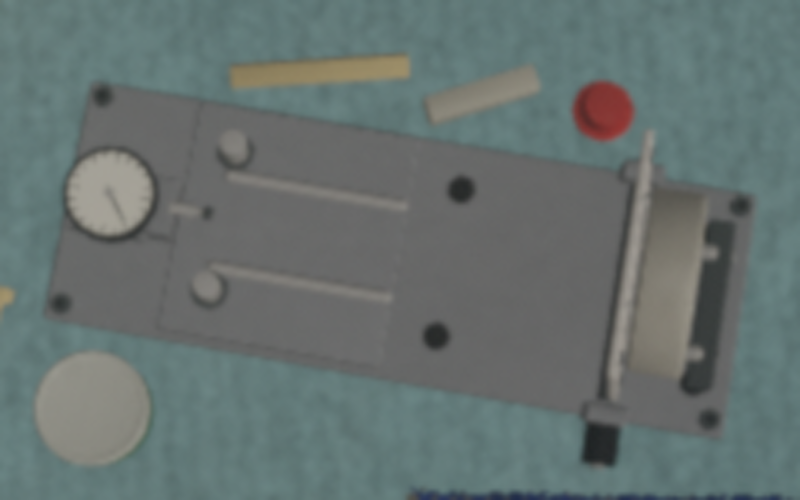

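View pics/scenec.png

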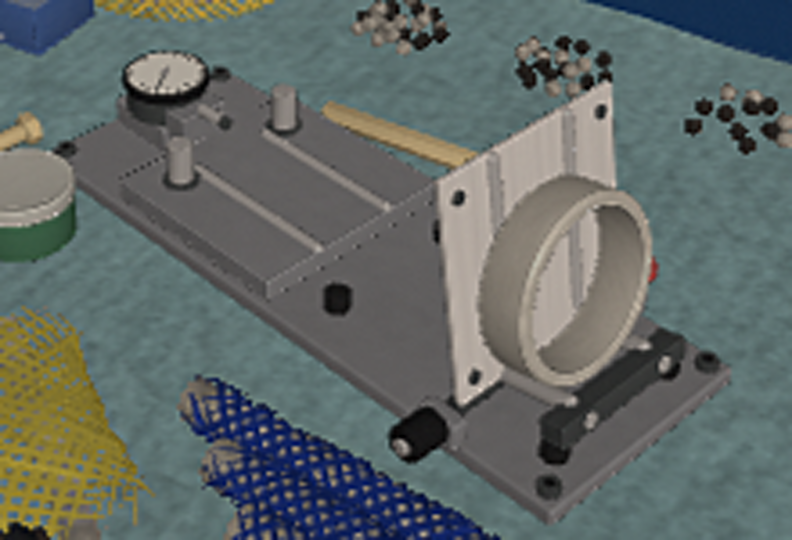

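Top crop: base corners at (92,82), (752,193), (720,437) and (45,318), anvils at (235,143) and (208,283). Scene crop: plate-top corners at (438,185) and (612,85), anvil tops at (180,146) and (285,93), near base corners at (553,514) and (731,368). Next I fit the station pose from both views.

```bash
cat > h.py <<'E'
import numpy as np
from scipy.spatial.transform import Rotation as R
K={"scene":(458.009165,322.68610821,240.59366086),"top":(473.45385716,316.25032748,244.70960559)}
P={"scene":([-0.11439982,-0.25427302,0.61372553],[0.78829454,-0.38895229,0.20153534,-0.43207793]),"top":([0.36669434,0.20699885,0.95180257],[-0.7051668,0.70559266,-0.04177449,0.05597934])}
def proj(n,p):
    f,cx,cy=K[n];c=R.from_quat(P[n][1]).inv().apply(np.array(p)-P[n][0]);c=np.atleast_2d(c)
    return np.c_[f*c[:,0]/c[:,2]+cx,f*c[:,1]/c[:,2]+cy]
def crop(n,u):
    u=np.array(u,float);return u/3.3333+[225,160] if n=="top" else u/3.6+[255,215]
E
python3 - <<'E'
from h import *
from scipy.optimize import least_squares
O=[("top",(92,82),(341,-75,12)),("top",(752,193),(-73,-75,12)),("top",(720,437),(-73,75,12)),("top",(45,318),(341,75,12)),
("top",(651,132),(18.2,-65,153.9)),
("scene",(553,514),(-73,75,12)),("scene",(731,368),(-73,-75,12)),("scene",(612,85),(18.2,-65,153.9)),("scene",(438,185),(18.2,65,153.9)),
("top",(235,143),(242,-42,"a")),("top",(208,283),(242,42,"a")),("scene",(285,93),(242,-42,"a")),("scene",(180,146),(242,42,"a"))]
def res(q):
    r=[]
    for n,u,p in O:
        p=np.array([p[0],p[1],q[4]*1e3 if p[2]=="a" else p[2]])/1e3
        w=R.from_euler("z",q[3]).apply(p)+q[:3]
        r.append(proj(n,w)[0]-crop(n,u))
    return np.array(r)
s=least_squares(lambda q:res(q).ravel(),[.4,.1,0,1.6,.05],loss="soft_l1")
print(s.x.round(4));print(res(s.x).round(1).tolist())
q=s.x
for nm,p in dict(ptop=(18,0,154),seat=(200,0,28.5),hinge=(0,0,22),barOver=(0,0,72)).items():print(nm,(R.from_euler("z",q[3]).apply(np.array(p)/1e3)+q[:3]).round(4))
E
```

```text
[ 0.491   0.0365 -0.0027  1.3948  0.0528]
[[-1.1, -0.8], [1.9, -0.0], [1.0, 0.4], [-1.5, -0.1], [0.5, -1.1], [-0.2, 0.7], [0.8, 0.6], [-0.3, -0.2], [0.3, 0.6], [-0.9, -0.0], [-0.7, 0.0], [-0.7, 0.1], [-0.1, 0.0]]
ptop [0.4941 0.0542 0.1513]
seat [0.526  0.2334 0.0258]
hinge [0.491  0.0365 0.0193]
barOver [0.491  0.0365 0.0693]
```

The fit is good: height within 3 mm, anvil tops at about 52 mm, residuals about 1 px. I'll write a helper that turns station targets into tool-axis shifts.

```bash
cat > go.py <<'E'
import sys
from h import *
from plant import ctrl, optics
O=np.array([.491,.0365,0]);Y=R.from_euler("z",1.3948)
s=ctrl.get_state();T=R.from_quat(s["tcp_rot"])
print("t",round(s["time"],2),"st mm",(Y.inv().apply(s["eef_pos"]-O)*1e3).round(1),"F st",Y.inv().apply(s["contact_force"]).round(1))
x=Y.apply([1,0,0]); G=R.from_matrix(np.c_[np.cross(x,[0,0,-1]),x,[0,0,-1]])
print("rot",(T.inv()*G).as_rotvec().round(3))
for a in sys.argv[1:]:
    p=Y.apply(np.array(eval(a))/1e3)+O
    print(a,T.inv().apply(p-s["eef_pos"]).round(4))
E
python3 go.py "(-45,-44,185)"
```

```text
t 0.1 st mm [526.7 292.2 230. ] F st [ 0.5  0.5 -1. ]
rot [-0.002 -0.001 -0.278]
(-45,-44,185) [-0.4801 -0.4574  0.0458]
```

Careful with the scale: shifts go in shares of 0.75 m and turns go in shares of 4 rad. That gives: -0.48 m / 0.75 = -0.64, -0.457 m / 0.75 = -0.6093, -0.278 rad / 4 = -0.0695.

```bash
python3 inch.py '{"sx":[-0.64,-0.64,-0.64,-0.64,-0.64,-0.64,-0.64,-0.64,-0.64,-0.64],"sy":[-0.6093,-0.6093,-0.6093,-0.6093,-0.6093,-0.6093,-0.6093,-0.6093,-0.6093,-0.6093],"sz":[0.04,0.04,0.04,0.04,0.04,0.04,0.04,0.04,0.04,0.04],"wx":[0,0,0,0,0,0,0,0,0,0],"wy":[0,0,0,0,0,0,0,0,0,0],"wz":[-0.0695,-0.0695,-0.0695,-0.0695,-0.0695,-0.0695,-0.0695,-0.0695,-0.0695,-0.0695],"finger_gap":[0,0,0,0,0,0,0,0,0,0]}'; python3 go.py "(-30,-44,142)"
```

```text
time: 1.35
eef_pos: [0.5137, 0.0195, 0.2028]
tcp_rot: [0.088, 0.996, 0.0, -0.0]
contact_force: [1.6, 0.2, 0.1]
opening: 0.002
finger_force: 0.0
t 1.35 st mm [-12.7 -25.3 202.8] F st [ 0.4 -1.6  0.1]
rot [ 0. -0. -0.]
(-30,-44,142) [-0.0187 -0.0173  0.0608]
```

```bash
python3 inch.py '{"sx":[0],"sy":[0],"sz":[0],"wx":[0],"wy":[0],"wz":[0],"finger_gap":[0]}' | head -2; python3 go.py "(-25,-44,142)"
```

```text
time: 1.48
eef_pos: [0.5142, 0.0179, 0.2025]
t 1.48 st mm [-14.3 -26.1 202.5] F st [ 1.7 -0.2  0.9]
rot [-0.001 -0.001 -0.006]
(-25,-44,142) [-0.018  -0.0106  0.0605]
```

Scaled: 0.06 m / 0.75 = 0.08, 0.03 m / 0.75 = 0.04.

```bash
python3 inch.py '{"sx":[-0.024,-0.024,-0.024,-0.024],"sy":[-0.016,-0.016,-0.016,-0.016],"sz":[0.04,0.08,0.08,0.08],"wx":[0,0,0,0],"wy":[0,0,0,0],"wz":[0,0,0,0],"finger_gap":[0,0,0,0]}' | head -4; python3 go.py
```

```text
time: 1.98
eef_pos: [0.5294, 0.0073, 0.1439]
tcp_rot: [0.087, 0.996, 0.0, 0.0]
contact_force: [0.7, -0.9, 1.5]
t 1.98 st mm [-22.  -42.9 143.9] F st [-0.7 -0.9  1.5]
rot [0.    0.001 0.001]
```

Scaled: 0.029 m / 0.75 = 0.0387, 0.024 m / 0.75 = 0.032.

```bash
python3 inch.py '{"sx":[0,0,0,0,0],"sy":[0.008,0.016,0.024,0.032,0.0387],"sz":[0,0,0,0,0],"wx":[0,0,0,0,0],"wy":[0,0,0,0,0],"wz":[0,0,0,0,0],"finger_gap":[0,0,0,0,0]}' | head -4; python3 go.py
```

```text
time: 2.6
eef_pos: [0.5343, 0.0353, 0.143]
tcp_rot: [0.088, 0.996, -0.0, -0.0]
contact_force: [-0.1, -2.1, -0.4]
t 2.6 st mm [  6.4 -42.8 143. ] F st [-2.1 -0.3 -0.4]
rot [-0.001 -0.     0.001]
```

Scaled: 0.05 m / 0.75 = 0.0667, 0.007 m / 0.75 = 0.0093.

```bash
python3 inch.py '{"sx":[0,0,0,0,0,0,0,0],"sy":[0.0093,0.0187,0.028,0.036,0.044,0.052,0.06,0.0667],"sz":[0.0013,0.004,0.0067,0.0093,0.0133,0.0173,0.0213,0.0253],"wx":[0,0,0,0,0,0,0,0],"wy":[0,0,0,0,0,0,0,0],"wz":[0,0,0,0,0,0,0,0],"finger_gap":[0,0,0,0,0,0,0,0]}' | head -4; python3 go.py
```

```text
time: 3.6
eef_pos: [0.5432, 0.0848, 0.1238]
tcp_rot: [0.088, 0.996, 0.0, 0.0]
contact_force: [0.4, -0.6, 1.2]
t 3.6 st mm [ 56.6 -42.9 123.8] F st [-0.5 -0.5  1.2]
rot [0. 0. 0.]
```

Scaled: -0.1 m / 0.75 = -0.1333, -0.06 m / 0.75 = -0.08.

```bash
python3 inch.py '{"sx":[0,0,0,0,0,0,0,0],"sy":[0.008,0.016,0.0227,0.028,0,-0.0533,-0.0533,-0.0533],"sz":[0.0053,0.012,0.0187,0.024,0,-0.08,-0.1333,-0.1333],"wx":[0,0,0,0,0,0,0,0],"wy":[0,0,0,0,0,0,0,0],"wz":[0,0,0,0,0,0,0,0],"finger_gap":[0,0,0,0,0,0,0,0]}' | head -4; python3 inch.py '{"sx":[0,0,0,0,0,0,0,0,0,0],"sy":[0,0,0,0,0,0,0,0,0,0],"sz":[0,0,0,0,0,0,0,0,0,0],"wx":[0,0,0,0,0,0,0,0,0,0],"wy":[0,0,0,0,0,0,0,0,0,0],"wz":[0,0,0,0,0,0,0,0,0,0],"finger_gap":[0,0,0,0,0,0,0,0,0,0]}' |head -1
python3 - <<'E'
from plant import ctrl, optics
import cv2
a=optics.read_camera("scene")["pixels"][215:365,255:475,::-1];cv2.imwrite("pics/scene1.png",cv2.resize(a,None,fx=3.6,fy=3.6,interpolation=cv2.INTER_CUBIC))
a=optics.read_camera("top")["pixels"][160:310,225:465,::-1];cv2.imwrite("pics/top1.png",cv2.resize(a,None,fx=3.3333,fy=3.3333,interpolation=cv2.INTER_CUBIC))
E
python3 go.py
```

```text
time: 4.6
eef_pos: [0.5387, 0.0442, 0.2292]
tcp_rot: [0.088, 0.996, -0.0, 0.005]
contact_force: [-0.8, -0.8, -0.2]
time: 5.85
t 5.95 st mm [ 16.2 -42.8 224.1] F st [-1.2  0.4  0.5]
rot [ 0. -0.  0.]
```

View pics/scene1.png

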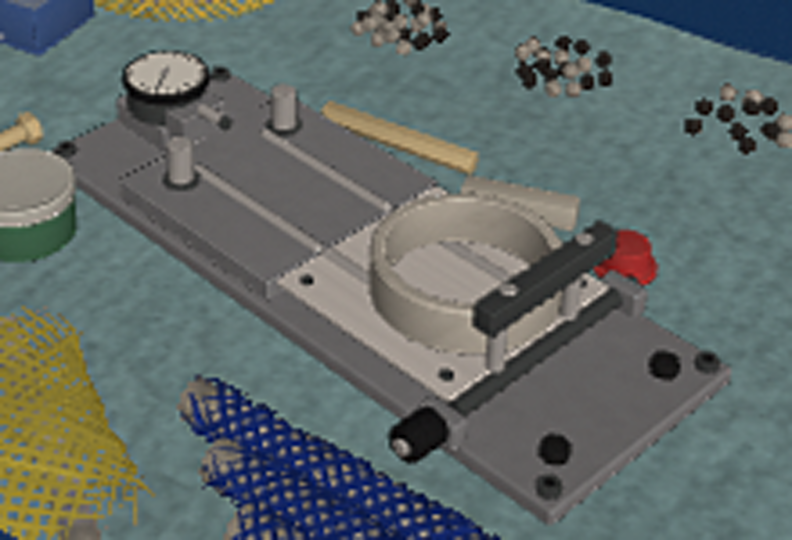

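The cradle is fully over and the race lies flat on the deck, with its top ring centred near crop (468,247). I'll check that against the model and work out the move into the bore.

```bash
python3 - <<'E'
from h import *
Y=R.from_euler("z",1.3948)
for p in [(52.5,0,60),(52.5,52,60),(52.5,-52,60),(0.5,0,60),(104.5,0,60)]:
    print(p,((proj("scene",Y.apply(np.array(p)/1e3)+[.491,.0365,-.0027])[0]-[255,215])*3.6).round())
E
python3 go.py "(60,0,85)" "(60,0,42)"
```

```text
(52.5, 0, 60) [466. 251.]
(52.5, 52, 60) [399. 294.]
(52.5, -52, 60) [529. 211.]
(0.5, 0, 60) [542. 297.]
(104.5, 0, 60) [396. 209.]
t 5.95 st mm [ 16.2 -42.8 224.1] F st [-1.2  0.4  0.5]
rot [ 0. -0.  0.]
(60,0,85) [0.0428 0.0438 0.1391]
(60,0,42) [0.0428 0.0438 0.1821]
```

Scaled: 0.182 m / 0.75 = 0.2427, 0.17 m / 0.75 = 0.2267.

```bash
python3 inch.py '{"sx":[0.0573,0.0573,0.0573,0.0573,0.0573,0.0573,0.0573,0.0573,0.0573],"sy":[0.0587,0.0587,0.0587,0.0587,0.0587,0.0587,0.0587,0.0587,0.0587],"sz":[0,0.08,0.16,0.1867,0.2067,0.2267,0.2427,0.2427,0.2427],"wx":[0,0,0,0,0,0,0,0,0],"wy":[0,0,0,0,0,0,0,0,0],"wz":[0,0,0,0,0,0,0,0,0],"finger_gap":[0,0,0,0,0,0,0,0,0]}' | head -4; python3 go.py "(60,0,42)"
```

```text
time: 7.08
eef_pos: [0.502, 0.0958, 0.0427]
tcp_rot: [0.088, 0.996, 0.0, 0.001]
contact_force: [0.7, -0.5, 0.0]
t 7.08 st mm [60.3 -0.4 42.7] F st [-0.4 -0.8  0. ]
rot [0.    0.001 0.   ]
(60,0,42) [ 0.0004 -0.0003  0.0007]
```

Scaled: 0.058 m / 0.75 = 0.0773, 0.051 m / 0.75 = 0.068.

```bash
python3 inch.py '{"sx":[0,0,0,0,0,0,0,0,0,0],"sy":[0.0107,0.0187,0.024,0.0293,0.0347,0.0413,0.0493,0.0587,0.068,0.0773],"sz":[0,0,0,0,0,0,0,0,0,0],"wx":[0,0,0,0,0,0,0,0,0,0],"wy":[0,0,0,0,0,0,0,0,0,0],"wz":[0,0,0,0,0,0,0,0,0,0],"finger_gap":[0,0,0,0,0,0,0,0,0,0]}' | head -1; python3 go.py; python3 inch.py '{"sx":[0,0,0,0,0,0,0,0,0,0],"sy":[0.0093,0.0187,0.028,0.0373,0.0467,0.056,0.0653,0.0747,0.084,0.0933],"sz":[0,0,0,0,0,0,0,0,0,0],"wx":[0,0,0,0,0,0,0,0,0,0],"wy":[0,0,0,0,0,0,0,0,0,0],"wz":[0,0,0,0,0,0,0,0,0,0],"finger_gap":[0,0,0,0,0,0,0,0,0,0]}' | head -1; python3 go.py
```

```text
time: 8.32
t 8.32 st mm [118.7   0.2  42.1] F st [-1.7 -0.8  1. ]
rot [-0. -0.  0.]
time: 9.57
t 9.57 st mm [188.6   0.2  42.1] F st [-2.  -0.6  1.3]
rot [-0. -0.  0.]
```

Scaled: 0.031 m / 0.75 = 0.0413, 0.028 m / 0.75 = 0.0373.

```bash
python3 inch.py '{"sx":[0,0,0,0,0,0,0],"sy":[0.0067,0.0133,0.02,0.0267,0.032,0.0373,0.0413],"sz":[0,0,0,0,0,0,0],"wx":[0,0,0,0,0,0,0],"wy":[0,0,0,0,0,0,0],"wz":[0,0,0,0,0,0,0],"finger_gap":[0,0,0,0,0,0,0]}' | head -1; python3 go.py
python3 - <<'E'
from plant import ctrl, optics
import cv2
a=optics.read_camera("scene")["pixels"][215:365,255:475,::-1];cv2.imwrite("pics/scene2.png",cv2.resize(a,None,fx=3.6,fy=3.6,interpolation=cv2.INTER_CUBIC))
E
```

```text
time: 10.45
t 10.45 st mm [2.194e+02 2.000e-01 4.210e+01] F st [-2.6 -0.3  1.5]
rot [-0.  0.  0.]
```

View pics/scene2.png

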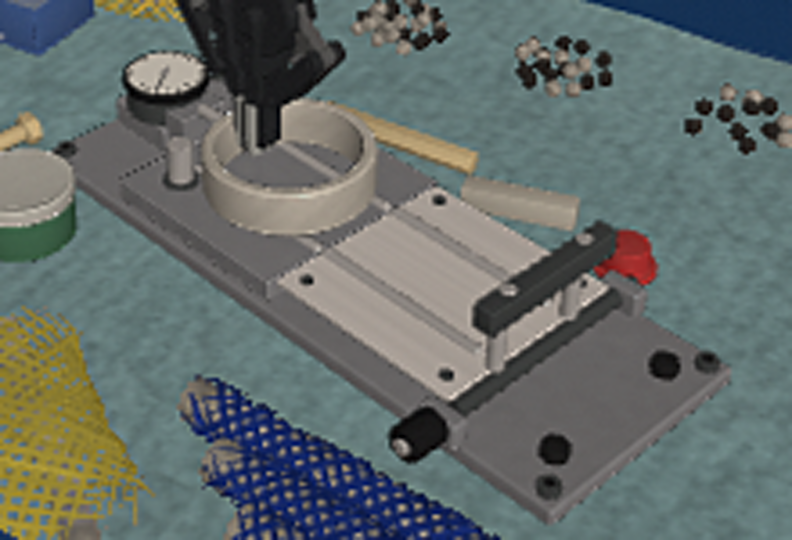

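The race is on the table, with its ring centred near (290,150) and its rim not yet at the anvil (180,160). I'll keep going slowly until the force rises.

Scaled: 0.006 m / 0.75 = 0.008, 0.004 m / 0.75 = 0.0053.

```bash
for i in 1; do :; done; python3 inch.py '{"sx":[0,0,0],"sy":[0.0027,0.0053,0.008],"sz":[0,0,0],"wx":[0,0,0],"wy":[0,0,0],"wz":[0,0,0],"finger_gap":[0,0,0]}' | head -1; python3 go.py
```

```text
time: 10.88
t 10.88 st mm [225.1   0.3  42. ] F st [-3.   0.4  1.6]
rot [-0. -0.  0.]
```

Scaled: 0.003 m / 0.75 = 0.004, 0.0015 m / 0.75 = 0.002.

```bash
python3 inch.py '{"sx":[0,0],"sy":[0.002,0.004],"sz":[0,0],"wx":[0,0],"wy":[0,0],"wz":[0,0],"finger_gap":[0,0]}' | head -1; python3 go.py
```

```text
time: 11.12
t 11.12 st mm [228.    0.3  42. ] F st [-3.6 -0.   1.3]
rot [-0.001 -0.     0.   ]
```

Scaled: 0.002 m / 0.75 = 0.0027, 0.001 m / 0.75 = 0.0013.

```bash
python3 inch.py '{"sx":[0,0],"sy":[0.0013,0.0027],"sz":[0,0],"wx":[0,0],"wy":[0,0],"wz":[0,0],"finger_gap":[0,0]}' | head -1; python3 go.py
```

```text
time: 11.38
t 11.38 st mm [228.7   0.3  41.9] F st [-8.8  0.4  3.2]
rot [-0.004 -0.001  0.001]
```

Firm stop at 9 N, so I'll back off, lift out and check.

Scaled: -0.17 m / 0.75 = -0.2267, -0.09 m / 0.75 = -0.12.

```bash
python3 inch.py '{"sx":[0,0,0,0,0,0,0,0],"sy":[-0.008,-0.0373,-0.0373,-0.0373,-0.2267,-0.2267,-0.2267,-0.2267],"sz":[0,0,-0.04,-0.0933,-0.12,-0.12,-0.12,-0.12],"wx":[0,0,0,0,0,0,0,0],"wy":[0,0,0,0,0,0,0,0],"wz":[0,0,0,0,0,0,0,0],"finger_gap":[0,0,0,0,0,0,0,0]}' | head -1; python3 go.py "(38,0,54)" "(45,0,95)"
python3 - <<'E'
from plant import ctrl, optics
import cv2
a=optics.read_camera("scene")["pixels"][225:315,275:395,::-1];a=cv2.resize(a,(640,480),interpolation=cv2.INTER_CUBIC)
cv2.imwrite("pics/scene3.png",a)
E
```

```text
time: 12.38
t 12.38 st mm [5.910e+01 1.000e-01 1.322e+02] F st [ 1.4 -0.4  0.5]
rot [ 0.001  0.001 -0.003]
(38,0,54) [-0.0001 -0.0212  0.0782]
(45,0,95) [-0.0001 -0.0142  0.0372]
```

View pics/scene3.png

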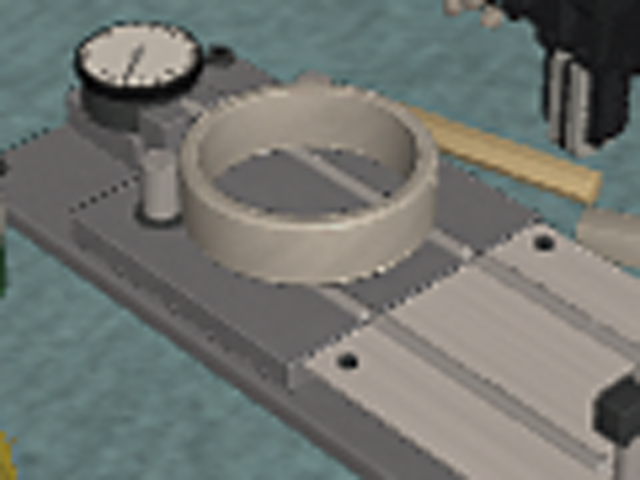

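The rim touches the near anvil (180,190), and the far anvil shows just behind the rim at (315,78). Before moving on I'll check from the top view with numbers.

Run:
```python
from h import *
from plant import ctrl, optics
import cv2
a=np.ascontiguousarray(optics.read_camera("top")["pixels"][190:280,225:345,::-1]);a=cv2.resize(a,(800,600),interpolation=cv2.INTER_CUBIC)
cv2.imwrite("pics/top3.png",a)
Y=R.from_euler("z",1.3948)
c=lambda n,p:proj(n,Y.apply(np.array(p)/1e3)+[.491,.0365,-.0027])[0]
print("scene crop3",(c("scene",(200,0,58.5))-[275,225])*640/120)
for p in [(200,0,58.5),(252,0,58.5),(148,0,58.5),(200,52,58.5),(200,-52,58.5),(242,42,52.8),(242,-42,52.8)]: print(p,((c("top",p)-[225,190])*800/120).round())
```

```text
scene crop3 [306.45449944 153.83761485]
(200, 0, 58.5) [580. 246.]
(252, 0, 58.5) [403. 216.]
(148, 0, 58.5) [758. 277.]
(200, 52, 58.5) [547. 423.]
(200, -52, 58.5) [611.  72.]
(242, 42, 52.8) [411. 366.]
(242, -42, 52.8) [464.  86.]
```

View pics/top3.png

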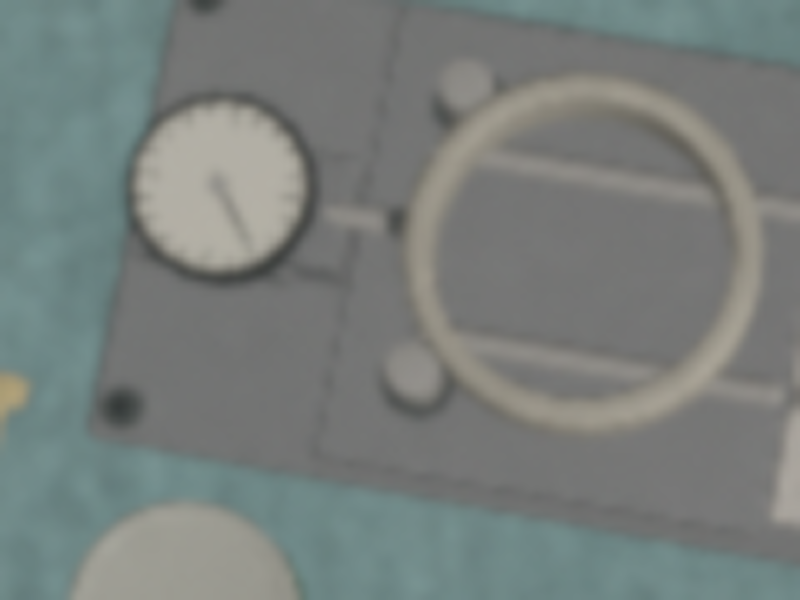

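The rim touches both anvils at (466,88) and (413,373). The plunger tip is pressed back about 5 mm, from (416,226) to (397,220), so the race is seated. Now I'll stand the cradle back up.

Scaled: 0.078 m / 0.75 = 0.104, 0.06 m / 0.75 = 0.08.

```bash
python3 inch.py '{"sx":[0,0,0,0,0],"sy":[-0.028,-0.028,-0.028,-0.028,-0.028],"sz":[0.04,0.08,0.104,0.104,0.104],"wx":[0,0,0,0,0],"wy":[0,0,0,0,0],"wz":[0,0,0,0,0],"finger_gap":[0,0,0,0,0]}' | head -1; python3 go.py "(16,0,54)"
```

```text
time: 13.1
t 13.1 st mm [39.9 -0.6 54.9] F st [-0.6  0.3  0.3]
rot [0.    0.002 0.001]
(16,0,54) [ 0.0007 -0.0239  0.0009]
```

Scaled: -0.038 m / 0.75 = -0.0507, -0.034 m / 0.75 = -0.0453.

```bash
python3 inch.py '{"sx":[0,0,0,0,0,0,0,0],"sy":[-0.008,-0.016,-0.024,-0.0293,-0.0347,-0.04,-0.0453,-0.0507],"sz":[0,0,0,0,0,0,0.0013,0.0027],"wx":[0,0,0,0,0,0,0,0],"wy":[0,0,0,0,0,0,0,0],"wz":[0,0,0,0,0,0,0,0],"finger_gap":[0,0,0,0,0,0,0,0]}' | head -1; python3 go.py "(-13,0,48)" "(-24,0,41)"
```

```text
time: 14.1
t 14.1 st mm [ 2.2 -0.1 53.3] F st [4.6 2.5 7. ]
rot [ 0.003  0.    -0.001]
(-13,0,48) [ 0.0001 -0.0152  0.0052]
(-24,0,41) [ 0.0001 -0.0262  0.0122]
```

Scaled: -0.012 m / 0.75 = -0.016, -0.009 m / 0.75 = -0.012.

```bash
python3 inch.py '{"sx":[0,0,0,0],"sy":[-0.004,-0.008,-0.012,-0.016],"sz":[-0.004,-0.0027,0,0.0013],"wx":[0,0,0,0],"wy":[0,0,0,0],"wz":[0,0,0,0],"finger_gap":[0,0,0,0]}' | head -1; python3 go.py "(-24,0,41)"
```

```text
time: 14.6
t 14.6 st mm [-10.6   0.3  51. ] F st [ 4.   0.2 -0.5]
rot [ 0.001 -0.    -0.   ]
(-24,0,41) [-0.0003 -0.0134  0.01  ]
```

Scaled: -0.014 m / 0.75 = -0.0187, -0.012 m / 0.75 = -0.016.

```bash
python3 inch.py '{"sx":[0,0,0,0,0],"sy":[-0.004,-0.008,-0.012,-0.016,-0.0187],"sz":[0.0027,0.0053,0.008,0.0107,0.012],"wx":[0,0,0,0,0],"wy":[0,0,0,0,0],"wz":[0,0,0,0,0],"finger_gap":[0,0,0,0,0]}' | head -1; python3 go.py
```

```text
time: 15.22
t 15.22 st mm [-25.5   0.1  41.8] F st [0.  0.7 0.5]
rot [-0.001  0.     0.001]
```

Scaled: -0.2 m / 0.75 = -0.2667, -0.18 m / 0.75 = -0.24.

```bash
python3 inch.py '{"sx":[0,0,0,0,0,0,0,0,0,0],"sy":[-0.0027,-0.0267,-0.0667,-0.1067,-0.1067,-0.1067,-0.1067,-0.1067,-0.1067,-0.1067],"sz":[-0.08,-0.16,-0.24,-0.2667,-0.2667,-0.2667,-0.2667,-0.2667,-0.2667,-0.2667],"wx":[0,0,0,0,0,0,0,0,0,0],"wy":[0,0,0,0,0,0,0,0,0,0],"wz":[0,0,0,0,0,0,0,0,0,0],"finger_gap":[0,0,0,0,0,0,0,0,0,0]}' | head -1;python3 inch.py '{"sx":[0,0,0,0,0,0,0,0,0,0],"sy":[0,0,0,0,0,0,0,0,0,0],"sz":[0,0,0,0,0,0,0,0,0,0],"wx":[0,0,0,0,0,0,0,0,0,0],"wy":[0,0,0,0,0,0,0,0,0,0],"wz":[0,0,0,0,0,0,0,0,0,0],"finger_gap":[0,0,0,0,0,0,0,0,0,0]}' |head -1; python3 go.py
python3 - <<'E'
from plant import ctrl, optics
import cv2
S=optics.read_camera("scene")["pixels"][:,:,::-1];T=optics.read_camera("top")["pixels"][:,:,::-1]
f=lambda a:cv2.resize(a,(800,600),interpolation=cv2.INTER_CUBIC)
cv2.imwrite("pics/fin.png",cv2.resize(S[195:375,235:475],(800,600),interpolation=cv2.INTER_CUBIC))
# change of the bystander regions in the top view against the start
a=cv2.imread("pics/top0.png");d=cv2.absdiff(a,T).max(2)
for n,(x,y) in dict(drift=(321,182),block=(370,188),plug=(406,193),tin=(253,283),bolt=(220,262),crank=(170,262)).items():print(n,d[y-12:y+12,x-22:x+22].max())
E
```

```text
time: 16.48
time: 17.73
t 17.73 st mm [-1.048e+02  2.000e-01  2.421e+02] F st [-0.   0.3  0. ]
rot [ 0. -0.  0.]
drift 4
block 4
plug 4
tin 4
bolt 4
crank 4
```

View pics/fin.png

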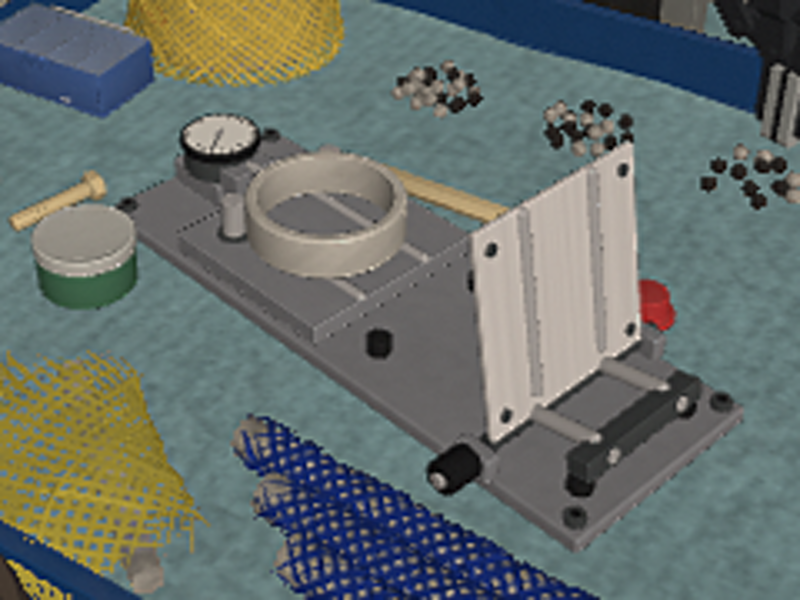

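The cradle is back up, with its plate corners at (632,143) and (474,237), which match the start. The race is still seated. I'll check that it has settled, then hand in.

```bash
python3 inch.py '{"sx":[0,0,0,0,0,0,0,0],"sy":[0,0,0,0,0,0,0,0],"sz":[0,0,0,0,0,0,0,0],"wx":[0,0,0,0,0,0,0,0],"wy":[0,0,0,0,0,0,0,0],"wz":[0,0,0,0,0,0,0,0],"finger_gap":[0,0,0,0,0,0,0,0]}' |head -1
python3 - <<'E'
from plant import ctrl, optics
import cv2
a=cv2.imread("pics/scene0.png");S=optics.read_camera("scene")["pixels"][:,:,::-1]
d=cv2.absdiff(a,S).max(2);m=d[233:262,375:430].max(),d[305:345,398:445].max();print("plate top, bar change",m)
if max(m)<15: print(ctrl.sign_off())
E
```

```text
time: 18.82
plate top, bar change (np.uint8(15), np.uint8(135))
```

Run:
```python
from plant import ctrl, optics
import cv2,numpy as np
a=cv2.imread("pics/scene0.png");S=optics.read_camera("scene")["pixels"][:,:,::-1]
d=cv2.absdiff(a,S).max(2);y,x=np.where(d[225:360,350:470]>14)
print("changed box",x.min()+350,x.max()+350,y.min()+225,y.max()+225)
print("bar right end/top corners",d[300:325,440:452].max(),d[235:252,410:430].max(),d[255:275,372:386].max(),"bar front",d[322:345,402:425].max())
```

```text
changed box 350 469 225 326
bar right end/top corners 11 15 14 bar front 13
```

The plate and bar edges match the start picture to within noise. The remaining change is only the race having gone.

```bash
python3 -c "
from plant import ctrl, optics
print(ctrl.sign_off())"
```

```text
the job is handed in; nothing more can be done
None
```

The race lies flat against both anvils with the plunger pressed in about 5 mm, the empty cradle is back on its loading stop, the things around the station have not moved, and the job was handed in at about 19 s.

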